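Show a colleague the torn-off capacitor and its spare

TASK

One of the four capacitors in the row on the power supply board has broken loose and leans over: show your colleague which one by pointing the fingertips straight down at its top, about a finger's breadth above it, and holding still for a good two seconds. Then point in the same way, for a good two seconds, at the spare of the same size in the parts tray, and finally draw the hand well clear so that it can be picked up. Only point: do not touch, move or lift the board, the tray, their capacitors or the loose things about them, and do not bring the fingertips down over any other capacitor.

Things in the scene. Friction and masses are not known exactly. Their poses are not given: they have to be found in the camera images.
- board: Open-frame power supply: green circuit board 230 x 140 mm held level in a bench board holder, fixed. Origin on the bench under its centre; x along the 230 mm, z up. Its upper face is 42 mm above the bench, the holder's jaws reach 56 mm, transformer, heatsink and other parts at most 72 mm. Four equal capacitors, 47 mm apart, stand in a row along x on its +y half.
- leaning_cap: The capacitor that has broken loose: black sleeved can with a bare aluminium top, 35 mm diameter, 50 mm long, in one of the four places of the row on the board, leaning about 25 degrees out of the row towards its own +y. It does not move by itself. Origin on the board's upper face at its foot; z up.
- leaning_cap_top (a point): Centre of the leaning capacitor's round top face, about 95 mm above the bench (the highest edge of the top is 7 mm higher). z points straight up, not along the capacitor.
- upright_cap1: One of the three sound capacitors of the row: black sleeved can with a bare aluminium top, 35 mm diameter, 50 mm tall, upright on the board, its top 92 mm above the bench. Origin at the centre of its foot on the board; z up.
- upright_cap2: One of the three sound capacitors of the row: black sleeved can with a bare aluminium top, 35 mm diameter, 50 mm tall, upright on the board, its top 92 mm above the bench. Origin at the centre of its foot on the board; z up.
- upright_cap3: One of the three sound capacitors of the row: black sleeved can with a bare aluminium top, 35 mm diameter, 50 mm tall, upright on the board, its top 92 mm above the bench. Origin at the centre of its foot on the board; z up.
- tray: Grey parts tray, 168 x 158 mm, walls 20 mm high and 4 mm thick, with four pockets, one spare capacitor standing in each; fixed to the bench. Origin on the bench under its centre; z up. The pockets' floor is 4 mm above the bench.
- spare_same: Spare capacitor, the same size as the leaning one: black sleeved can with a bare aluminium top, 35 mm diameter, 50 mm tall, standing loose and upright in one of the tray's pockets. Origin at the centre of its foot; z up.
- spare_same_top (a point): Centre of the top face of spare_same, 54 mm above the bench.
- spare_small: Spare capacitor, the slim one: black sleeved can with a bare aluminium top, 22 mm diameter, 35 mm tall, standing loose and upright in one of the tray's pockets. Origin at the centre of its foot; z up.
- spare_small_top (a point): Centre of the top face of spare_small, 39 mm above the bench.
- spare_short: Spare capacitor, as wide as the leaning one but only half as tall: black sleeved can with a bare aluminium top, 35 mm diameter, 25 mm tall, standing loose and upright in one of the tray's pockets. Origin at the centre of its foot; z up.
- spare_short_top (a point): Centre of the top face of spare_short, 29 mm above the bench.
- spare_big: Spare capacitor, the biggest: black sleeved can with a bare aluminium top, 50 mm diameter, 56 mm tall, standing loose and upright in one of the tray's pockets. Origin at the centre of its foot; z up.
- spare_big_top (a point): Centre of the top face of spare_big, 60 mm above the bench.
- screwdriver: Screwdriver with a black handle, 150 mm long, lying on the bench between board and tray. Origin under its middle, x along it towards the tip.
- solder_spool: Grey spool of solder, 52 mm diameter, 44 mm tall, standing. Origin at the centre of its underside.
- tweezers: Steel tweezers, 126 mm long, 6 mm thick, lying flat. Origin under the middle.
- multimeter: Red hand multimeter, 185 x 88 x 44 mm, lying on its back beyond the board and tray. Origin at the centre of its underside.
- tip_cleaner: Round steel tin of brass wool, 64 mm diameter, 34 mm tall. Origin at the centre of its underside.
- mains_adapter: Black mains adapter brick, 95 x 48 x 30 mm. Origin at the centre of its underside.
- flux_bottle: Small white bottle with a black cap, 38 mm diameter, 85 mm tall. Origin at the centre of its underside.
Mind the look-alikes: they are no part of the job. Leave any blue, pink or purple look-alike of the spare_big alone.

How it is judged:
On the way, in this order (a step that is already met when the one before it is completed fails the run):
1. the fingertips dwell just above the leaning capacitor's top for 1.5 s (horizontal distance between the grasp point and leaning_cap_top below 0.016 m and z of the grasp point in the frame of leaning_cap_top between 0.0195 and 0.055 m), for 1.5 s.
2. then the fingertips dwell just above the spare of the same size for 1.5 s (horizontal distance between the grasp point and spare_same_top below 0.016 m and z of the grasp point in the frame of spare_same_top between 0.0195 and 0.055 m), for 1.5 s.
At the end, for the whole second after the job is handed in: After both dwells (grasp point within 16 mm sideways and 19.5 to 55 mm above each top, 1.5 s), it is over 120 mm from the leaning capacitor's and the matching spare's tops; the spares stand upright (0.1 rad), at rest, and they and the other loose things are within 6 mm of their starts (distance between the grasp point and leaning_cap_top above 0.12 m and distance between the grasp point and spare_same_top above 0.12 m and distance of each of spare_same, spare_small, spare_short, spare_big, screwdriver, solder_spool, tweezers, multimeter, tip_cleaner, mains_adapter, flux_bottle from where it was at the start of the episode below 0.006 m and linear speed of each of spare_same, spare_small, spare_short, spare_big below 0.02 m/s and angle between each of spare_same, spare_small, spare_short, spare_big's own z axis and vertical below 0.1 rad); the robot touches nothing.
It fails at once if the robot touches the board, a capacitor on it, the tray or a spare (contact force between any of the fingers, the arm and board above 0.3 N or contact force between any of the fingers, the arm and tray above 0.3 N or contact force between any of the fingers, the arm and leaning_cap above 0.3 N or contact force between any of the fingers, the arm and upright_cap1 above 0.3 N or contact force between any of the fingers, the arm and upright_cap2 above 0.3 N or contact force between any of the fingers, the arm and upright_cap3 above 0.3 N or contact force between any of the fingers, the arm and spare_same above 0.3 N or contact force between any of the fingers, the arm and spare_small above 0.3 N or contact force between any of the fingers, the arm and spare_short above 0.3 N or contact force between any of the fingers, the arm and spare_big above 0.3 N).
It fails at once if the robot touches one of the other loose things on the bench (contact force between any of the fingers, the arm and screwdriver above 0.3 N or contact force between any of the fingers, the arm and solder_spool above 0.3 N or contact force between any of the fingers, the arm and tweezers above 0.3 N or contact force between any of the fingers, the arm and multimeter above 0.3 N or contact force between any of the fingers, the arm and tip_cleaner above 0.3 N or contact force between any of the fingers, the arm and mains_adapter above 0.3 N or contact force between any of the fingers, the arm and flux_bottle above 0.3 N).
It fails at once if a spare is lifted, tipped or pushed (distance of any of spare_same, spare_small, spare_short, spare_big from where it was at the start of the episode above 0.008 m).
It fails at once if a loose thing on the bench is moved or lifted (distance of any of screwdriver, solder_spool, tweezers, multimeter, tip_cleaner, mains_adapter, flux_bottle from where it was at the start of the episode above 0.01 m).
It fails at once if the fingertips come down over a capacitor other than the two named ones (within 14 mm of its axis and about 25 mm of its top) ((horizontal distance between the grasp point and upright_cap1 below 0.014 m and z of the grasp point in the frame of upright_cap1 below 0.094 m) or (horizontal distance between the grasp point and upright_cap2 below 0.014 m and z of the grasp point in the frame of upright_cap2 below 0.094 m) or (horizontal distance between the grasp point and upright_cap3 below 0.014 m and z of the grasp point in the frame of upright_cap3 below 0.094 m) or (horizontal distance between the grasp point and spare_small_top below 0.014 m and z of the grasp point in the frame of spare_small_top below 0.044 m) or (horizontal distance between the grasp point and spare_short_top below 0.014 m and z of the grasp point in the frame of spare_short_top below 0.044 m) or (horizontal distance between the grasp point and spare_big_top below 0.014 m and z of the grasp point in the frame of spare_big_top below 0.044 m)).
It also fails if it takes over 48 s, if anything falls off the work surface, if the arm or the gripper's body presses on something with over 40 N, if the wrist force passes 120 N, or if a joint passes its speed limit or range.

ROBOT

A 7-joint arm with a two-finger parallel gripper is mounted at the origin on the work surface. World frame = base frame: x ahead of the robot, y to its left, z up, the work surface at z = 0. Lengths are in m, angles in rad, forces in N, time in s.
With the tool pointing down it reaches from about 0.4 to 0.85 m from the base axis. Payload 10.4 kg.
Tool frame: the origin (TCP) lies on the centre line of the jaws, within the pads' length; the fingertips stand 14 mm ahead of it and the grasp point (between the pads) lies 5 mm behind it (manip.tip_reach is the distance from the TCP to the fingertips, in m); z points along the fingers, y is the line along which they close (so a half turn about z gives the same grasp; the last joint's range is limited). The gripper opens to 85 mm and grips with 20 to 120 N. Pads are 22 mm wide; open, the fingers measure 114 mm over their backs; the gripper's body (76 mm by 85 mm) begins 54 mm behind the grasp point. The pads swing forward as they close: fully open they stand 13 mm farther back than shut.
Start: joints at [-0.023, 0.332, -0.065, 1.46, 0.022, 1.35, -0.088], TCP at [0.625, 0, 0.245] pointing down, gripper open.
Joint ranges: [-2.6, 2.6], [-0.5, 2.12], [-1.47, 1.34], [0.16, 2.42], [-1.27, 4.41], [0.06, 2.06], [-2.6, 2.6]. Speed limits (rad/s): [2.22, 2.22, 2.79, 2.79, 3.14, 3.14, 3.14].

INTERFACE

Orientations are given as a unit quaternion [x, y, z, w].
In Python, from workcell import manip gives the robot as it stands.
- The arm moves only by the shell command python3 -m pendant 'ROWS' [FORCE]. ROWS is JSON, a list of rows, each a list of 7 numbers: the shift along the tool's x, y, z in units of 50 mm (1.0 is 50 mm), then the turn, a rotation vector about the tool's x, y, z in units of 8 degrees (1.0 is 8 degrees), then the opening, from -1 (shut) to 1 (fully open), so that 0 is half open. In form: [[dx, dy, dz, ax, ay, az, jaw], ...]. A call has exactly 10 rows; each row is the pose to reach, as a shift and turn from the pose commanded when the call began, along the tool's axes at that moment; what a row does not reach only later rows make up. A row lasts 1/8 s, in which the tool goes at most 62.5 mm and 10.7 degrees, less where a joint would pass 70% of its speed; a pose out of reach is approached as far as the arm can. A call with a gripper value outside its range is refused whole. The fingers move at their own pace and stop on an object; FORCE is the grip in N (left out, the last holds). Time passes only in rows, so rows that repeat a pose let the fingers close, or fill a call up. It gives the time, the measured TCP pose, the force, the opening and the grip force at its end, in the units of the state.
- manip.get_obs(): the state, without advancing time (a new reading comes with each control period).
- manip.camera(name): name is "scene" or "side" or "wrist"; returns (picture, depth): 420x560x3 uint8, red, green, blue; 420x560 float32, m along the optical axis (not along the pixel's ray), 0 where there is no reading.
- manip.get_calibration(name): a dict with "fx", "fy", "cx", "cy" (pixels), "D" ([k1, k2, p1, p2, k3] as OpenCV has them; the pictures are not rectified), "xyz" and "orientation" of the camera in the world. Camera axes: x right, y up, looking along -z (the intrinsics and any distortion apply to the point x, -y, -z); pixel columns grow to the right and rows downward; lengths in m; the calibration is good to about 2 mm. A picture is of the moment at which its call begins: read the wrist's pose just before it. get_calibration takes no time and is no camera call; for the wrist camera it gives the pose at the moment of the call.
- manip.hand_in(): hands the job in; it is judged then, once.
Trained networks look in the newest picture that a camera, given by its name, has taken for a name from the list of things; names that differ only in an ending like _2 or _b are one class to them, and where a whole thing is asked for, a point or a joint stands for the part that bears it (a point fixed in the world has none). Each returns a list of dicts, best first, with "p" (0 to 1); they miss things now and then, are a little off and sometimes report something else, mostly with a low value. They report only what shows in the picture. A call takes as long as a camera call. They do not tell look-alikes from the thing itself.
- manip.find_in(thing, camera): "box" ([left, top, right, bottom] in pixels, round what is visible of it).
- manip.trace(thing, camera): "pixels" (420x560 bool, what is visible of it) and "box" ([left, top, right, bottom] in pixels, round what is visible of it).
- manip.tip_of(thing, camera): "pixel" ([column, row] in pixels: a listed point, or the origin of a listed thing).
The state is a dict: "clock": time; "joint_pos": joint angles; "joint_velocities": joint speeds; "tau": joint torques, N m; "position": TCP position; "ee_rot": TCP orientation; "ft_force": force on the tool from outside, world axes, zero at the start; "torque": the same for the moment, N m; "grip_width": opening from 0.0 (shut) to 1.0 (fully open); "grasp_force": force on a finger pad.
Only numpy, scipy, OpenCV 4.12 (cv2) and the standard library are available. Lean on these libraries where they do the work, as an engineer would, in place of code of your own. Each camera call takes 0.05 s, during which the arm holds its last target. There are 200 camera calls.

## Working session

There is one attempt and no reset: what is moved stays moved. The work goes in short steps, Python scripts to look and compute and a shell command to move; the robot and the scene stay as the last step left them, time stands still between calls to the robot, and variables do not carry over. Pictures are saved under pics/ and viewed, at most 10 in all, crops included, and the job is handed in when it is done.

```bash
mkdir -p pics
cat > h.py <<'E'
import numpy as np, cv2
from workcell import manip
from scipy.spatial.transform import Rotation as R
def snap(n):
    c=manip.get_calibration(n); im,d=manip.camera(n); return im,d,c
def world(px,depth,c):
    K=np.array([[c['fx'],0,c['cx']],[0,c['fy'],c['cy']],[0,0,1]])
    p=np.array(px,float).reshape(-1,1,2)
    u=cv2.undistortPoints(p,K,np.array(c['D'],float)).reshape(-1,2)
    z=np.array(depth,float).reshape(-1)
    P=np.c_[u[:,0]*z,-u[:,1]*z,-z]
    return R.from_quat(c['orientation']).apply(P)+np.array(c['xyz'])
def cloud(im,d,c):
    v,u=np.nonzero(d>0); return world(np.c_[u,v],d[v,u],c),u,v
E
python3 - <<'E'
from h import *
np.set_printoptions(precision=4,suppress=True)
o=manip.get_obs();print(o['clock'],o['position'],o['ee_rot'])
for n in('scene','side'):
    im,d,c=snap(n);cv2.imwrite(f'pics/{n}.png',im[:,:,::-1]);print(n,c['xyz'])
    for t in('leaning_cap_top','spare_same_top','spare_small_top','spare_short_top','spare_big_top'):
        for r in manip.tip_of(t,n)[:3]:
            u,v=np.round(r['pixel']).astype(int)
            print(t,r['p'],u,v,world([u,v],d[v,u],c) if 0<=v<420 and 0<=u<560 else '')
E
```

```text
0.0 [0.6246 0.     0.2445] [ 0.7071  0.7071 -0.0005 -0.0005]
scene [0.992  0.727  0.5978]
leaning_cap_top 0.54 221 175 [[ 0.6436 -0.1193  0.095 ]]
spare_same_top 0.86 336 286 [[0.6016 0.2527 0.0531]]
spare_same_top 0.25 305 281 [[0.618  0.1841 0.0182]]
spare_small_top 0.7 347 245 [[0.5074 0.158  0.0417]]
spare_small_top 0.59 241 318 [[0.7633 0.2203 0.0295]]
spare_short_top 0.82 373 274 [[0.5063 0.2379 0.0285]]
spare_big_top 0.97 358 327 [[0.6285 0.3475 0.0568]]
spare_big_top 0.91 418 248 [[0.408  0.2445 0.0557]]
spare_big_top 0.72 310 256 [[0.6018 0.1717 0.0608]]
side [ 0.1461 -0.712   1.0425]
leaning_cap_top 0.79 323 232 [[ 0.6387 -0.1356  0.1026]]
leaning_cap_top 0.6 195 263 [[ 0.3591 -0.0135  0.0442]]
spare_same_top 0.46 228 160 [[0.5912 0.2445 0.0547]]
spare_small_top 0.56 232 161 [[0.5992 0.2359 0.0536]]
spare_short_top 0.7 321 249 [[ 0.6272 -0.1482  0.0591]]
spare_short_top 0.61 247 175 [[0.6044 0.1615 0.0583]]
spare_short_top 0.53 202 177 [[0.5087 0.248  0.0293]]
spare_big_top 0.96 169 189 [[0.405  0.2309 0.0551]]
spare_big_top 0.82 184 150 [[0.5054 0.349  0.0546]]
spare_big_top 0.68 222 135 [[0.6294 0.3511 0.0513]]
```

View pics/scene.png

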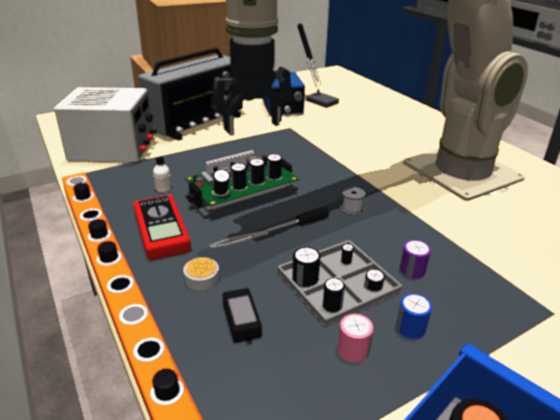

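View pics/side.png

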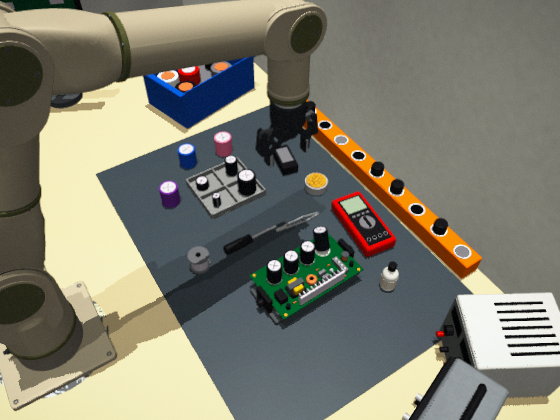

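Scene view: the row's tops are at about (221,177), (239,170), (257,165) and (274,160), and (221,177) seems to lean. In the tray, big is at (306,255), small at (347,247), same at (334,285) and short at (374,275). The coloured look-alikes stand outside the tray. I'll confirm with enlarged crops and the depth data.

Run:
```python
from h import *
np.set_printoptions(precision=4,suppress=True)
out=[]
for n,b in(('scene',(180,135,310,220)),('side',(240,215,370,300))):
    im,d,c=snap(n);l,t,r,bt=b
    out.append(cv2.resize(im[t:bt,l:r],None,fx=3.4,fy=3.4,interpolation=cv2.INTER_CUBIC))
    P,u,v=cloud(im,d,c)
    m=(P[:,2]>.082)&(P[:,2]<.11)&(P[:,0]>.3)&(P[:,0]<.75)&(P[:,1]>-.3)&(P[:,1]<.05)
    M=np.zeros(d.shape,np.uint8);M[v[m],u[m]]=1
    k,L,s,ce=cv2.connectedComponentsWithStats(M,connectivity=4)
    for i in range(1,k):
        if s[i,4]<25:continue
        q=P[L[v,u]==i];x=q-q.mean(0);w=np.linalg.svd(x,full_matrices=0)[2][2]
        print(n,ce[i],s[i,4],q.mean(0),'mid',(q.min(0)+q.max(0))/2,'zmax',q[:,2].max(),'tilt',np.degrees(np.arccos(abs(w[2]))))
    m=(P[:,2]>.022)&(P[:,2]<.07)&(P[:,0]>.46)&(P[:,0]<.66)&(P[:,1]>.13)&(P[:,1]<.30)
    M[:]=0;M[v[m],u[m]]=1
    k,L,s,ce=cv2.connectedComponentsWithStats(M,connectivity=4)
    for i in range(1,k):
        if s[i,4]<20:continue
        q=P[L[v,u]==i];zt=np.percentile(q[:,2],97);q=q[q[:,2]>zt-.006]
        print(n,'tray',ce[i],len(q),'z',zt,'mid',(q.min(0)+q.max(0))/2,'ext',np.ptp(q,0))
cv2.imwrite('pics/crop.png',np.vstack(out)[:,:,::-1])
```

```text
scene [273.7518 159.3358] 137 [ 0.5028 -0.1386  0.0903] mid [ 0.5007 -0.1424  0.0887] zmax 0.0950726647629756 tilt 12.516234282685605
scene [159.4722 158.0278] 36 [ 0.7297 -0.2794  0.085 ] mid [ 0.7298 -0.2788  0.0846] zmax 0.0871308666936802 tilt 5.218243158188699
scene [256.0552 164.0759] 145 [ 0.5497 -0.1369  0.0903] mid [ 0.5473 -0.1412  0.0885] zmax 0.09501755427918057 tilt 11.797692144456132
scene [237.8299 168.9252] 147 [ 0.5962 -0.1349  0.0905] mid [ 0.5947 -0.1382  0.0892] zmax 0.09598477455012844 tilt 12.321372148504093
scene [220.5436 176.4718] 195 [ 0.6461 -0.1163  0.0936] mid [ 0.645  -0.1185  0.0929] zmax 0.10373992382217573 tilt 29.925319802273485
scene tray [346.9044 251.0294] 73 z 0.04108579327296483 mid [0.5099 0.1627 0.0391] ext [0.0205 0.0218 0.0068]
scene tray [305.7241 263.4618] 414 z 0.06205874571094623 mid [0.6061 0.1668 0.0597] ext [0.0496 0.0515 0.007 ]
scene tray [374.7908 277.046 ] 208 z 0.031210246466377742 mid [0.5075 0.2442 0.029 ] ext [0.0357 0.0342 0.0064]
scene tray [333.4266 291.7632] 249 z 0.05603752414189944 mid [0.6042 0.2492 0.054 ] ext [0.0338 
[... 416 characters left out ...]
de [273.5737 266.1632] 190 [ 0.4941 -0.1485  0.0912] mid [ 0.4949 -0.1474  0.0902] zmax 0.09817528265655695 tilt 5.128488226675076
side [392.4545 264.3636] 44 [ 0.7258 -0.2852  0.0845] mid [ 0.7258 -0.2855  0.0845] zmax 0.08692094840078635 tilt 3.018023906142091
side tray [230.4118 162.9647] 74 z 0.05689495348703734 mid [0.5984 0.245  0.055 ] ext [0.0332 0.03   0.0077]
side tray [245.903  179.4266] 173 z 0.06381913625727172 mid [0.6002 0.1628 0.0623] ext [0.0482 0.0498 0.0088]
side tray [201.1121 180.3178] 62 z 0.03389805712296038 mid [0.5015 0.2387 0.0315] ext [0.0314 0.0332 0.0072]
side tray [215.4265 196.9118] 38 z 0.042855868265140026 mid [0.5038 0.1572 0.0404] ext [0.0208 0.0185 0.007 ]
```

View pics/crop.png

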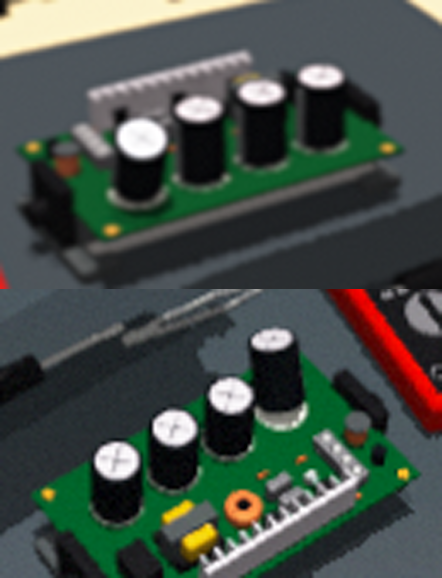

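The crops show that only the can at scene (221,177), side (320,233), the end of the row with largest x, leans: its base ring is exposed and its top is tilted and higher (0.103 against 0.096). The candidates for the matching spare in the tray are:
- big: (306,255), 50 mm wide, z 0.062
- small: (347,247), 21 mm wide
- short: (374,275), z 0.031
- same: (334,285), 34 mm wide, z 0.055. This one fits.

Next I'll go above the leaning one with shut jaws and check with the wrist camera.

```bash
python3 -m pendant '[[-0.3,0.04,0.1,0,0,0,-1],[-0.7,0.1,0.2,0,0,0,-1],[-1.1,0.15,0.35,0,0,0,-1],[-1.5,0.2,0.5,0,0,0,-1],[-1.9,0.25,0.6,0,0,0,-1],[-2.2,0.3,0.75,0,0,0,-1],[-2.4,0.32,0.8,0,0,0,-1],[-2.42,0.32,0.8,0,0,0,-1],[-2.42,0.32,0.8,0,0,0,-1],[-2.42,0.32,0.8,0,0,0,-1]]'
cat > w.py <<'E'
from h import *
import sys
np.set_printoptions(precision=4,suppress=True)
name,x0,x1,y0,y1,zl,zh,f=sys.argv[1:];x0,x1,y0,y1,zl,zh=map(float,(x0,x1,y0,y1,zl,zh))
im,d,c=snap('wrist');print(manip.get_obs()['position'],c['xyz'])
for r in manip.tip_of(name,'wrist')[:3]:
    u,v=np.round(r['pixel']).astype(int);print(r['p'],u,v,world([u,v],d[v,u],c))
P,u,v=cloud(im,d,c)
m=(P[:,0]>x0)&(P[:,0]<x1)&(P[:,1]>y0)&(P[:,1]<y1)&(P[:,2]>zl)&(P[:,2]<zh)
m&=im[v,u].min(1)>110   # bare aluminium top
M=np.zeros(d.shape,np.uint8);M[v[m],u[m]]=1
k,L,s,ce=cv2.connectedComponentsWithStats(M)
for i in range(1,k):
    if s[i,4]>100:
        q=P[L[v,u]==i];print(ce[i],s[i,4],q.mean(0),'mid',(q.min(0)+q.max(0))/2,'ext',np.ptp(q,0))
cv2.imwrite(f,im[:,:,::-1])
E
python3 w.py leaning_cap_top .45 .72 -.2 -.06 .075 .115 pics/w1.png
```

```text
clock: 1.95
position: [0.6412, -0.1201, 0.2057]
ee_rot: [0.707, 0.708, 0.0, 0.0]
ft_force: [-0.0, -0.2, 0.5]
grip_width: 0.003
grasp_force: 0.0
[ 0.6412 -0.1202  0.2057] [ 0.6406 -0.0492  0.3352]
0.9 283 208 [[ 0.6429 -0.1188  0.0962]]
0.22 137 34 [[0.5237 0.0021 0.0025]]
[281.8987 208.1608] 1412 [ 0.6422 -0.1189  0.0961] mid [ 0.6423 -0.1188  0.0958] ext [0.0285 0.0263 0.0145]
[209.2471 238.0152] 1315 [ 0.5915 -0.1416  0.0933] mid [ 0.5912 -0.1419  0.0934] ext [0.0296 0.0289 0.0039]
[141.9452 240.6877] 1313 [ 0.5445 -0.1436  0.0934] mid [ 0.5443 -0.1438  0.0935] ext [0.0292 0.0295 0.0038]
[ 74.0538 243.4144] 1320 [ 0.4975 -0.1456  0.0934] mid [ 0.4973 -0.1458  0.0935] ext [0.0293 0.03   0.0048]
```

View pics/w1.png

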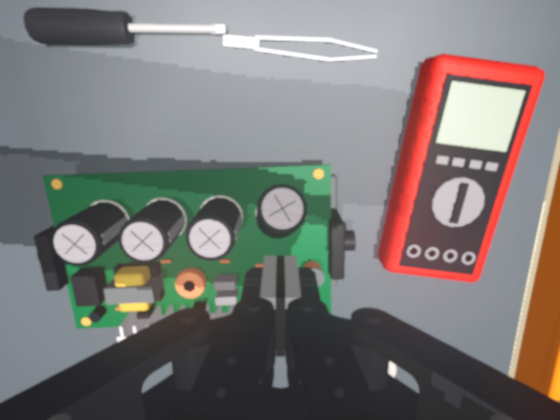

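The wrist view shows the leaning top at (282,208) = (0.642,-0.119,0.096), off the line of the other three (209,238), (142,241) and (74,243). I'm already centred over it, so I'll descend 73 mm and hold.

```bash
python3 -m pendant '[[0.02,0.02,0.2,0,0,0,-1],[0.02,0.02,0.45,0,0,0,-1],[0.02,0.02,0.7,0,0,0,-1],[0.02,0.02,0.95,0,0,0,-1],[0.02,0.02,1.15,0,0,0,-1],[0.02,0.02,1.3,0,0,0,-1],[0.02,0.02,1.4,0,0,0,-1],[0.02,0.02,1.45,0,0,0,-1],[0.02,0.02,1.45,0,0,0,-1],[0.02,0.02,1.45,0,0,0,-1]]'
python3 -m pendant '[[0,0,0,0,0,0,-1],[0,0,0,0,0,0,-1],[0,0,0,0,0,0,-1],[0,0,0,0,0,0,-1],[0,0,0,0,0,0,-1],[0,0,0,0,0,0,-1],[0,0,0,0,0,0,-1],[0,0,0,0,0,0,-1],[0,0,0,0,0,0,-1],[0,0,0,0,0,0,-1]]'
python3 -m pendant '[[0,0,0,0,0,0,-1],[0,0,0,0,0,0,-1],[0,0,0,0,0,0,-1],[0,0,0,0,0,0,-1],[0,0,0,0,0,0,-1],[0,0,0,0,0,0,-1],[0,0,0,0,0,0,-1],[0,0,0,0,0,0,-1],[0,0,0,0,0,0,-1],[0,0,0,0,0,0,-1]]'
```

```text
clock: 3.3
position: [0.6422, -0.12, 0.1332]
ee_rot: [0.707, 0.707, 0.0, 0.0]
ft_force: [-0.1, 0.1, 0.7]
grip_width: -0.002
grasp_force: 0.0
clock: 4.55
position: [0.642, -0.12, 0.1328]
ee_rot: [0.707, 0.707, 0.0, 0.0]
ft_force: [-0.2, 0.3, -0.5]
grip_width: 0.001
grasp_force: 0.0
clock: 5.8
position: [0.642, -0.12, 0.1328]
ee_rot: [0.707, 0.707, 0.0, 0.0]
ft_force: [0.0, 0.3, -0.1]
grip_width: -0.003
grasp_force: 0.0
```

Held for 2.5 s at 42 mm above the top. Now up and across to the spare.

```bash
python3 -m pendant '[[0,0,-0.4,0,0,0,-1],[0,0,-0.9,0,0,0,-1],[0,0,-1.4,0,0,0,-1],[0,0,-1.7,0,0,0,-1],[0.4,0,-1.8,0,0,0,-1],[1,-0.1,-1.8,0,0,0,-1],[1.6,-0.15,-1.8,0,0,0,-1],[2.2,-0.2,-1.8,0,0,0,-1],[2.8,-0.3,-1.8,0,0,0,-1],[3.4,-0.35,-1.8,0,0,0,-1]]'
python3 -m pendant '[[0.6,-0.05,0,0,0,0,-1],[1.2,-0.1,0,0,0,0,-1],[1.8,-0.2,0,0,0,0,-1],[2.4,-0.25,0,0,0,0,-1],[3,-0.3,0.1,0,0,0,-1],[3.5,-0.4,0.3,0,0,0,-1],[3.8,-0.45,0.5,0,0,0,-1],[3.94,-0.45,0.6,0,0,0,-1],[3.94,-0.45,0.6,0,0,0,-1],[3.94,-0.45,0.6,0,0,0,-1]]'
python3 w.py spare_same_top .45 .68 .1 .32 .022 .075 pics/w2.png
```

```text
clock: 7.05
position: [0.6235, 0.0528, 0.2222]
ee_rot: [0.707, 0.708, -0.0, -0.001]
ft_force: [0.3, -0.1, 0.3]
grip_width: 0.003
grasp_force: 0.0
clock: 8.3
position: [0.6026, 0.2459, 0.1932]
ee_rot: [0.708, 0.707, 0.0, 0.0]
ft_force: [0.8, 0.2, 0.3]
grip_width: -0.004
grasp_force: 0.0
[0.6026 0.2459 0.1933] [0.6022 0.3169 0.3227]
0.72 280 194 [[0.6023 0.25   0.0563]]
[313.6336  97.6336] 131 [0.6256 0.3185 0.0548] mid [0.6261 0.3183 0.0422] ext [0.0232 0.0028 0.0326]
[159.1148 195.8786] 1063 [0.5037 0.2419 0.0303] mid [0.5034 0.2423 0.0283] ext [0.0317 0.0302 0.0086]
[278.8929 196.577 ] 1111 [0.6014 0.2477 0.0554] mid [0.6015 0.2471 0.0553] ext [0.0286 0.0284 0.0045]
[168.1852 291.8889] 297 [0.5071 0.1603 0.0404] mid [0.5068 0.16   0.0406] ext [0.0179 0.0185 0.0036]
```

View pics/w2.png

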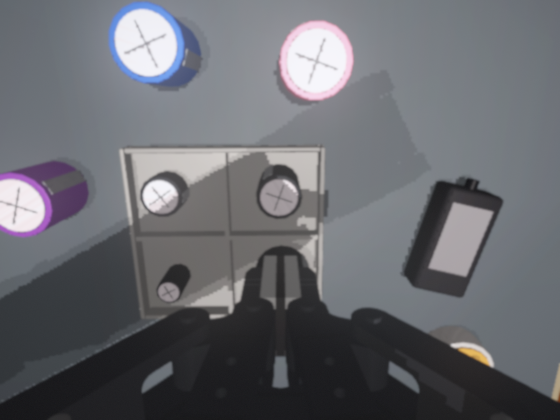

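The wrist view shows the matching spare at (279,196) = (0.602,0.248,0.055), as wide as the short one at (160,195) but 25 mm taller. The small one is at (169,291) and the big one is hidden under the hand. I'll descend 101 mm and hold.

```bash
python3 -m pendant '[[0.03,0,0.2,0,0,0,-1],[0.03,-0.02,0.5,0,0,0,-1],[0.03,-0.02,0.8,0,0,0,-1],[0.03,-0.02,1.1,0,0,0,-1],[0.03,-0.02,1.4,0,0,0,-1],[0.03,-0.02,1.65,0,0,0,-1],[0.03,-0.02,1.85,0,0,0,-1],[0.03,-0.02,1.97,0,0,0,-1],[0.03,-0.02,2.02,0,0,0,-1],[0.03,-0.02,2.02,0,0,0,-1]]'
python3 -m pendant '[[0,0,0,0,0,0,-1],[0,0,0,0,0,0,-1],[0,0,0,0,0,0,-1],[0,0,0,0,0,0,-1],[0,0,0,0,0,0,-1],[0,0,0,0,0,0,-1],[0,0,0,0,0,0,-1],[0,0,0,0,0,0,-1],[0,0,0,0,0,0,-1],[0,0,0,0,0,0,-1]]'
python3 -m pendant '[[0,0,0,0,0,0,-1],[0,0,0,0,0,0,-1],[0,0,0,0,0,0,-1],[0,0,0,0,0,0,-1],[0,0,0,0,0,0,-1],[0,0,0,0,0,0,-1],[0,0,0,0,0,0,-1],[0,0,0,0,0,0,-1],[0,0,0,0,0,0,-1],[0,0,0,0,0,0,-1]]'
```

```text
clock: 9.65
position: [0.6012, 0.2486, 0.0921]
ee_rot: [0.707, 0.707, 0.0, 0.0]
ft_force: [-0.3, 0.8, -0.2]
grip_width: -0.002
grasp_force: 0.0
clock: 10.9
position: [0.601, 0.2485, 0.0918]
ee_rot: [0.707, 0.707, 0.0, 0.0]
ft_force: [-0.1, -0.0, -0.0]
grip_width: 0.002
grasp_force: 0.0
clock: 12.15
position: [0.601, 0.2485, 0.0918]
ee_rot: [0.707, 0.707, 0.0, 0.0]
ft_force: [0.4, 0.3, -1.2]
grip_width: 0.001
grasp_force: 0.0
```

Now draw clear: up about 160 mm, and sideways to y≈0.07.

```bash
python3 -m pendant '[[0,0,-0.4,0,0,0,-1],[0,0,-0.9,0,0,0,-1],[0,0,-1.4,0,0,0,-1],[0,0,-1.9,0,0,0,-1],[0,0,-2.4,0,0,0,-1],[-0.3,0,-2.8,0,0,0,-1],[-0.9,0,-3.1,0,0,0,-1],[-1.5,0,-3.2,0,0,0,-1],[-2.1,0,-3.2,0,0,0,-1],[-2.7,0,-3.2,0,0,0,-1]]'
python3 -m pendant '[[-0.4,0,0,0,0,0,-1],[-0.7,0,0,0,0,0,-1],[-0.9,0,0,0,0,0,-1],[-0.9,0,0,0,0,0,-1],[-0.9,0,0,0,0,0,-1],[-0.9,0,0,0,0,0,-1],[-0.9,0,0,0,0,0,-1],[-0.9,0,0,0,0,0,-1],[-0.9,0,0,0,0,0,-1],[-0.9,0,0,0,0,0,-1]]'
python3 -c "
from workcell import manip
print(manip.hand_in())"
```

```text
clock: 13.4
position: [0.6009, 0.1112, 0.2529]
ee_rot: [0.707, 0.707, 0.0, 0.0]
ft_force: [-0.2, 0.7, -1.3]
grip_width: -0.0
grasp_force: 0.0
clock: 14.65
position: [0.601, 0.0685, 0.2518]
ee_rot: [0.707, 0.707, 0.0, 0.0]
ft_force: [0.2, -0.2, -0.9]
grip_width: 0.002
grasp_force: 0.0
the job is handed in; nothing more can be done
None
```

I pointed at the leaning capacitor (the end of the row with the largest x) and then at the matching spare, for about 2.5 s each with no contact felt, then drew the hand clear and handed the job in at 14.65 s; no verdict was returned.

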